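Find the orange cassette carriers and lock them in the transport tray

TASK

One, two or three orange cassette carriers are hidden in the four identical lidded tubs: lift the lids to find them and stand every orange carrier, and the grey temperature logger from the bench, upright in the bays of the transport tray. Only then swing the keeper bar fully shut into its detent. Leave the blue carrier in its tub, leave all four tubs properly lidded, and do not disturb the bottle or the jar.

Things in the scene. Friction and masses are not known exactly. Their poses are not given: they have to be found in the camera images.
- tub1: One of four identical white tubs fixed in a row on a pale blue pad: open box 108 (x) x 68 (y) x 40 mm high, walls and floor 4 mm thick, so 100 x 60 mm inside. Origin at the centre of its underside, z up.
- tub2: One of four identical white tubs fixed in a row on a pale blue pad: open box 108 (x) x 68 (y) x 40 mm high, walls and floor 4 mm thick, so 100 x 60 mm inside. Origin at the centre of its underside, z up.
- tub3: One of four identical white tubs fixed in a row on a pale blue pad: open box 108 (x) x 68 (y) x 40 mm high, walls and floor 4 mm thick, so 100 x 60 mm inside. Origin at the centre of its underside, z up.
- tub4: One of four identical white tubs fixed in a row on a pale blue pad: open box 108 (x) x 68 (y) x 40 mm high, walls and floor 4 mm thick, so 100 x 60 mm inside. Origin at the centre of its underside, z up.
- lid1_grip (a point): Centre of the grey grip bar, 44 (x) x 12 (y) x 26 mm high, on a loose white lid, 0.12 kg; all lids alike, fit any tub. Below it a hollow dome 92 x 52 mm outside, 84 x 44 inside: its top 13, its open lower edge 66 mm under this point. A flange 108 x 68 mm (underside 58 mm under this point) sits on the tub rim, dome edge 8 mm inside with 4 mm play all round: point then 98 mm above tub underside.
- lid2_grip (a point): Centre of the grey grip bar, 44 (x) x 12 (y) x 26 mm high, on a loose white lid, 0.12 kg; all lids alike, fit any tub. Below it a hollow dome 92 x 52 mm outside, 84 x 44 inside: its top 13, its open lower edge 66 mm under this point. A flange 108 x 68 mm (underside 58 mm under this point) sits on the tub rim, dome edge 8 mm inside with 4 mm play all round: point then 98 mm above tub underside.
- lid3_grip (a point): Centre of the grey grip bar, 44 (x) x 12 (y) x 26 mm high, on a loose white lid, 0.12 kg; all lids alike, fit any tub. Below it a hollow dome 92 x 52 mm outside, 84 x 44 inside: its top 13, its open lower edge 66 mm under this point. A flange 108 x 68 mm (underside 58 mm under this point) sits on the tub rim, dome edge 8 mm inside with 4 mm play all round: point then 98 mm above tub underside.
- lid4_grip (a point): Centre of the grey grip bar, 44 (x) x 12 (y) x 26 mm high, on a loose white lid, 0.12 kg; all lids alike, fit any tub. Below it a hollow dome 92 x 52 mm outside, 84 x 44 inside: its top 13, its open lower edge 66 mm under this point. A flange 108 x 68 mm (underside 58 mm under this point) sits on the tub rim, dome edge 8 mm inside with 4 mm play all round: point then 98 mm above tub underside.
- carrier1_mid (a point): Centre of an orange cassette carrier, loose, at first standing hidden under the lid in a tub (one to three exist in a run, never two in a tub; None if absent): body 66 (x) x 30 (y) x 40 mm high with a central fin on top to grip, 22 (x) x 12 (y) x 30 mm high. 70 mm high in all, this point half-way: the fin spans 5 to 35 mm above it. About 0.14 kg.
- carrier2_mid (a point): Centre of an orange cassette carrier, loose, at first standing hidden under the lid in a tub (one to three exist in a run, never two in a tub; None if absent): body 66 (x) x 30 (y) x 40 mm high with a central fin on top to grip, 22 (x) x 12 (y) x 30 mm high. 70 mm high in all, this point half-way: the fin spans 5 to 35 mm above it. About 0.14 kg.
- carrier3_mid (a point): Centre of an orange cassette carrier, loose, at first standing hidden under the lid in a tub (one to three exist in a run, never two in a tub; None if absent): body 66 (x) x 30 (y) x 40 mm high with a central fin on top to grip, 22 (x) x 12 (y) x 30 mm high. 70 mm high in all, this point half-way: the fin spans 5 to 35 mm above it. About 0.14 kg.
- blue_carrier_mid (a point): Centre of a blue cassette carrier of the same shape, standing under the lid of one of the tubs, to be left there.
- logger_mid (a point): Centre of the temperature logger, loose on the bench: grey box with a black fin, same shape as a carrier: body 66 (x) x 30 (y) x 40 mm high with a central fin on top to grip, 22 (x) x 12 (y) x 30 mm high. 70 mm high in all, this point half-way: the fin spans 5 to 35 mm above it. About 0.14 kg.
- tray: Aluminium transport tray fixed on the bench, origin at the centre of its underside, 92 (x) x 206 (y) mm, floor 6 mm thick, walls and dividers 25 mm high. Four equal bays along its y, each 80 (x) x 44 (y) mm inside, centred at x = 0, y = -75, -25, 25 and 75 mm. A post up to 50 mm high stands at each end, 115 mm from the centre in y.
- keeper (a joint): Opening angle (rad, 0 to 1.1) of the steel keeper bar, 236 mm long, that swings level, 52 to 62 mm above the bench, about an upright hinge at the +y end of the tray. 0: shut, along the tray at its x = -27 mm, above the bodies and beside the fins. It grows as the tip swings out to -x. Stays where left (0.6 N at the knob); in the last 0.08 rad about 4 N overcomes the spring ball detent.
- keeper_knob (a point): Red knob on the keeper bar, an upright round pin of 16 mm diameter standing 40 mm up from the bar, 62 to 102 mm above the bench, 200 mm from the hinge; this point is on its axis 82 mm above the bench.
- keeper_hinge (a point): The hinge axis of the keeper bar, 52 mm above the bench.
- lid_rest (a point): Centre of the top of a green rubber mat 120 (x) x 80 (y) x 2 mm, fixed, kept free for laying a lid down.
- reagent_mid (a point): Bystander: amber bottle 60 mm in diameter, 130 mm tall, this point 65 mm up. Not to be disturbed.
- jar_mid (a point): Bystander: clear jar 64 mm in diameter, 75 mm tall, this point 37 mm up. Not to be disturbed.
There are look-alikes about, which are no part of the job. Leave any red or turquoise look-alike of the part that bears lid2_grip alone.

How it is judged (in metres and radians):
On the way, in this order (a step that is already met when the one before it is completed fails the run):
1. every orange carrier and the logger stand in bays of the tray while the keeper bar is still open (x of carrier1_mid in the frame of tray between -0.015 and 0.015 m and y of carrier1_mid in the frame of tray between -0.095 and 0.095 m and z of carrier1_mid in the frame of tray between 0.034 and 0.047 m and angle between each of carrier1_mid, carrier2_mid, carrier3_mid, logger_mid's own z axis and vertical below 0.15 rad and x of carrier2_mid in the frame of tray between -0.015 and 0.015 m and y of carrier2_mid in the frame of tray between -0.095 and 0.095 m and z of carrier2_mid in the frame of tray between 0.034 and 0.047 m and x of carrier3_mid in the frame of tray between -0.015 and 0.015 m and y of carrier3_mid in the frame of tray between -0.095 and 0.095 m and z of carrier3_mid in the frame of tray between 0.034 and 0.047 m and x of logger_mid in the frame of tray between -0.015 and 0.015 m and y of logger_mid in the frame of tray between -0.095 and 0.095 m and z of logger_mid in the frame of tray between 0.034 and 0.047 m and value of joint keeper above 0.2 rad), for 0.2 s.
2. the keeper bar is swung shut past its detent over the loaded tray (x of carrier1_mid in the frame of tray between -0.015 and 0.015 m and y of carrier1_mid in the frame of tray between -0.095 and 0.095 m and z of carrier1_mid in the frame of tray between 0.034 and 0.047 m and angle between each of carrier1_mid, carrier2_mid, carrier3_mid, logger_mid's own z axis and vertical below 0.15 rad and x of carrier2_mid in the frame of tray between -0.015 and 0.015 m and y of carrier2_mid in the frame of tray between -0.095 and 0.095 m and z of carrier2_mid in the frame of tray between 0.034 and 0.047 m and x of carrier3_mid in the frame of tray between -0.015 and 0.015 m and y of carrier3_mid in the frame of tray between -0.095 and 0.095 m and z of carrier3_mid in the frame of tray between 0.034 and 0.047 m and x of logger_mid in the frame of tray between -0.015 and 0.015 m and y of logger_mid in the frame of tray between -0.095 and 0.095 m and z of logger_mid in the frame of tray between 0.034 and 0.047 m and value of joint keeper below 0.025 rad), for 0.2 s.
At the end, for the whole second after the job is handed in: Every orange carrier and the logger stand upright (0.15 rad) in tray bays, the keeper bar is shut past its detent (under 0.025 rad), every tub has a lid seated on its rim (within 12 mm, level within 0.06 rad), and the blue carrier stands within 20 mm of its start in its tub (all of step 2 and ((horizontal distance between lid1_grip and tub1 below 0.012 m and z of lid1_grip in the frame of tub1 between 0.092 and 0.103 m and angle between lid1_grip's own z axis and vertical below 0.06 rad) or (horizontal distance between lid2_grip and tub1 below 0.012 m and z of lid2_grip in the frame of tub1 between 0.092 and 0.103 m and angle between lid2_grip's own z axis and vertical below 0.06 rad) or (horizontal distance between lid3_grip and tub1 below 0.012 m and z of lid3_grip in the frame of tub1 between 0.092 and 0.103 m and angle between lid3_grip's own z axis and vertical below 0.06 rad) or (horizontal distance between lid4_grip and tub1 below 0.012 m and z of lid4_grip in the frame of tub1 between 0.092 and 0.103 m and angle between lid4_grip's own z axis and vertical below 0.06 rad)) and ((horizontal distance between lid1_grip and tub2 below 0.012 m and z of lid1_grip in the frame of tub2 between 0.092 and 0.103 m and angle between lid1_grip's own z axis and vertical below 0.06 rad) or (horizontal distance between lid2_grip and tub2 below 0.012 m and z of lid2_grip in the frame of tub2 between 0.092 and 0.103 m and angle between lid2_grip's own z axis and vertical below 0.06 rad) or (horizontal distance between lid3_grip and tub2 below 0.012 m and z of lid3_grip in the frame of tub2 between 0.092 and 0.103 m and angle between lid3_grip's own z axis and vertical below 0.06 rad) or (horizontal distance between lid4_grip and tub2 below 0.012 m and z of lid4_grip in the frame of tub2 between 0.092 and 0.103 m and angle between lid4_grip's own z axis and vertical below 0.06 rad)) and ((horizontal distance between lid1_grip and tub3 below 0.012 m and z of lid1_grip in the frame of tub3 between 0.092 and 0.103 m and angle between lid1_grip's own z axis and vertical below 0.06 rad) or (horizontal distance between lid2_grip and tub3 below 0.012 m and z of lid2_grip in the frame of tub3 between 0.092 and 0.103 m and angle between lid2_grip's own z axis and vertical below 0.06 rad) or (horizontal distance between lid3_grip and tub3 below 0.012 m and z of lid3_grip in the frame of tub3 between 0.092 and 0.103 m and angle between lid3_grip's own z axis and vertical below 0.06 rad) or (horizontal distance between lid4_grip and tub3 below 0.012 m and z of lid4_grip in the frame of tub3 between 0.092 and 0.103 m and angle between lid4_grip's own z axis and vertical below 0.06 rad)) and ((horizontal distance between lid1_grip and tub4 below 0.012 m and z of lid1_grip in the frame of tub4 between 0.092 and 0.103 m and angle between lid1_grip's own z axis and vertical below 0.06 rad) or (horizontal distance between lid2_grip and tub4 below 0.012 m and z of lid2_grip in the frame of tub4 between 0.092 and 0.103 m and angle between lid2_grip's own z axis and vertical below 0.06 rad) or (horizontal distance between lid3_grip and tub4 below 0.012 m and z of lid3_grip in the frame of tub4 between 0.092 and 0.103 m and angle between lid3_grip's own z axis and vertical below 0.06 rad) or (horizontal distance between lid4_grip and tub4 below 0.012 m and z of lid4_grip in the frame of tub4 between 0.092 and 0.103 m and angle between lid4_grip's own z axis and vertical below 0.06 rad)) and distance of blue_carrier_mid from where it was at the start of the episode below 0.02 m and angle between blue_carrier_mid's own z axis and vertical below 0.15 rad); the robot touches nothing.
It fails at once if the blue carrier is lifted out of its tub (height (world z) of blue_carrier_mid above 0.1 m).
It fails at once if the bottle is shoved more than 4 cm or tipped (distance of reagent_mid from where it was at the start of the episode above 0.04 m or angle between reagent_mid's own z axis and vertical above 0.5 rad).
It fails at once if the jar is shoved more than 4 cm or tipped (distance of jar_mid from where it was at the start of the episode above 0.04 m or angle between jar_mid's own z axis and vertical above 0.5 rad).
Of carrier1, carrier2, carrier3 only 1 to 3 are there at a start; the rules pass over those that are not, and their reading is None.
At some moment in a run one of logger may be knocked a few centimetres aside while the robot is not near it.
It also fails if it takes over 210 s, if anything falls off the work surface, if the arm or the gripper's body presses on something with over 40 N, if the wrist force passes 120 N, or if a joint passes its speed limit or range.

ROBOT

A 6-joint arm with a two-finger parallel gripper is mounted at the origin on the work surface. World frame = base frame: x ahead of the robot, y to its left, z up, the work surface at z = 0. Lengths are in m, angles in degrees, forces in N, time in s.
With the tool pointing down it reaches from about 0.25 to 0.725 m from the base axis. Payload 9.7 kg.
Tool frame: the origin (TCP) lies midway between the tips of the shut fingers; the grasp point (between the pads) lies 19 mm behind it (bot.pinch_z is the distance from the TCP to the grasp point, in m); z points along the fingers, y is the line along which they close (so a half turn about z gives the same grasp; the last joint's range is limited). The gripper opens to 85 mm and grips with 20 to 120 N. Pads are 22 mm wide; open, the fingers measure 114 mm over their backs; the gripper's body (76 mm by 85 mm) begins 54 mm behind the grasp point. The pads swing forward as they close: fully open they stand 13 mm farther back than shut.
Start: joints at [0, 4.979, 10.078, 95.1, 0, 90], TCP at [0.55, -0, 0.231] pointing down, gripper open.
Joint ranges: [-179.16, 179.16], [-48.56, 103.87], [-65.8, 70.77], [-126.05, 130.52], [-82.76, 87.17], [-180, 180]. Speed limits (degrees/s): [127.2, 127.2, 147.25, 180, 180, 180].

INTERFACE

Orientations are given as [roll, pitch, yaw] about the fixed x, y, z axes, in that order (R = Rz(yaw) Ry(pitch) Rx(roll)).
In Python, from workcell import sensors, camera, camera_params, ticket, bot gives the robot as it stands.
- The arm moves only by the shell command python3 -m jog 'ROWS' [FORCE]. ROWS is JSON, a list that holds one entry, the list of rows, each a list of 5 numbers: the shift along the world's x, y, z in units of 50 mm (1.0 is 50 mm), then the turn about the world's z in units of 5 degrees (1.0 is 5 degrees), then the opening, from 0 (shut) to 1 (fully open). In form: [[[tx, ty, tz, yaw, grip], ...]]. A call has 1 to 8 rows; each row shifts and turns the commanded pose from where the row before left it; what a row does not reach is not made up. A row lasts 1/10 s, in which the tool goes at most 50 mm and 8.59 degrees, less where a joint would pass 70% of its speed; a pose out of reach is approached as far as the arm can. A call is refused whole if a number of a shift passes 1 or a number of a turn 1, either way. A call with a gripper value outside its range is refused whole. The fingers move at their own pace and stop on an object; FORCE is the grip in N (left out, the last holds). Time passes only in rows, so rows that do not move let the fingers close. It gives the time, the measured TCP pose, the force, the opening and the grip force at its end, in the units of the state.
- sensors.get_obs(): the state, without advancing time (a new reading comes with each control period).
- camera(name): name is "scene" or "side" or "wrist"; returns the picture (480x640x3 uint8, blue, green, red); there is no depth.
- camera_params(name): a dict with "fx", "fy", "cx", "cy" (pixels), "k1" (the pictures are not rectified: a ray, as slopes to the right and down, at radius r is drawn at 1 + k1 r^2 times it, then the intrinsics apply), "T" (4x4, takes a point from camera to world coordinates); the wrist camera has in their place "tool_from_camera" (4x4, takes a point from camera to tool coordinates, whose origin is the TCP and whose axes are the flange's). Camera axes: x right, y down, z forward; pixel columns grow to the right and rows downward; lengths in m; the calibration is good to about 2 mm. A picture is of the moment at which its call begins: read the wrist's pose just before it. camera_params takes no time and is no camera call.
- ticket.job_done(): hands the job in; it is judged then, once.
The state is a dict: "time": time; "q": joint angles; "qd": joint speeds; "joint_efforts": joint torques, N m; "ee_pos": TCP position; "tcp_rot": TCP orientation; "wrist_force": force on the tool from outside, world axes, zero at the start; "torque": the same for the moment, N m; "opening": finger opening in m; "grasp_force": force on a finger pad.
Only numpy, scipy, OpenCV 4.12 (cv2) and the standard library are available. Lean on these libraries where they do the work, as an engineer would, in place of code of your own. Each camera call takes 0.05 s, during which the arm holds its last target. There are 200 camera calls.

## Working session

There is one attempt and no reset: what is moved stays moved. The work goes in short steps, Python scripts to look and compute and a shell command to move; the robot and the scene stay as the last step left them, time stands still between calls to the robot, and variables do not carry over. Pictures are saved under pics/ and viewed, at most 14 in all, crops included, and the job is handed in when it is done.

```bash
ls; mkdir -p pics; cat > h.py <<'E'
import numpy as np, cv2
from workcell import sensors, camera, camera_params, ticket, bot
from scipy.spatial.transform import Rotation as Ro
def pose(o):
    T=np.eye(4);T[:3,:3]=Ro.from_euler('xyz',o['tcp_rot'],degrees=True).as_matrix();T[:3,3]=o['ee_pos'];return T
def camT(name):
    p=camera_params(name)
    T=p['T'] if 'T' in p else pose(sensors.get_obs())@np.array(p['tool_from_camera'])
    return p,np.array(T)
def shot(name,fn=None):
    p,T=camT(name);im=camera(name)
    if fn: cv2.imwrite('pics/'+fn,im)
    return im,p,T
def ray(p,T,u,v):
    K=np.array([[p['fx'],0,p['cx']],[0,p['fy'],p['cy']],[0,0,1.]])
    x=cv2.undistortPoints(np.array([[[u,v]]],float),K,np.array([p['k1'],0,0,0.])).ravel()
    d=T[:3,:3]@np.array([x[0],x[1],1]);return T[:3,3],d/np.linalg.norm(d)
def onz(p,T,u,v,z):
    o,d=ray(p,T,u,v);return o+d*(z-o[2])/d[2]
def proj(p,T,X):
    c=np.linalg.inv(T)@np.r_[X,1];x=c[:2]/c[2];f=1+p['k1']*(x@x);return p['fx']*x[0]*f+p['cx'],p['fy']*x[1]*f+p['cy']
E
python3 - <<'E'
from h import *
for n in ('scene','side','wrist'):
    im,p,T=shot(n,n+'0.png');print(n,T[:3,3].round(3),T[:3,2].round(2),p['fx'],p['k1'])
print(sensors.get_obs()['tcp_rot'],bot.pinch_z)
E
```

```text
pics
scene [1.36  0.215 0.82 ] [-0.76 -0.16 -0.63] 504.3038271117323 -0.010757499973702074
side [ 0.418 -0.862  0.701] [ 0.06  0.83 -0.55] 492.8700618555663 -0.08644311027815534
wrist [0.549 0.067 0.374] [ 0.   -0.27 -0.96] 364.9736823467331 -0.06998384329965207
[-1.79940908e+02 -5.91269388e-05  8.99994132e+01] 0.0187
```

View pics/scene0.png

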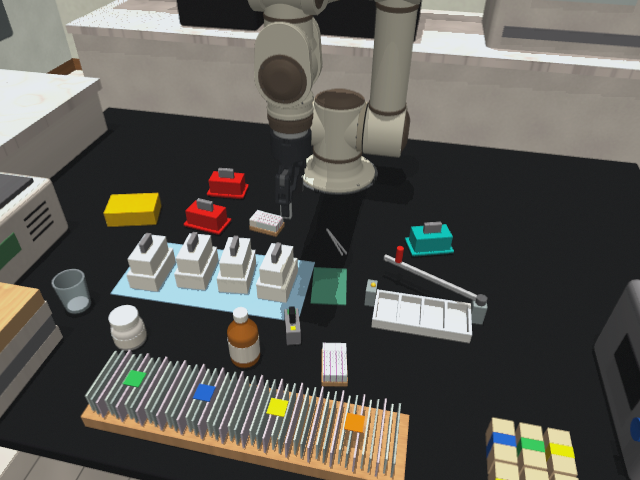

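View pics/side0.png

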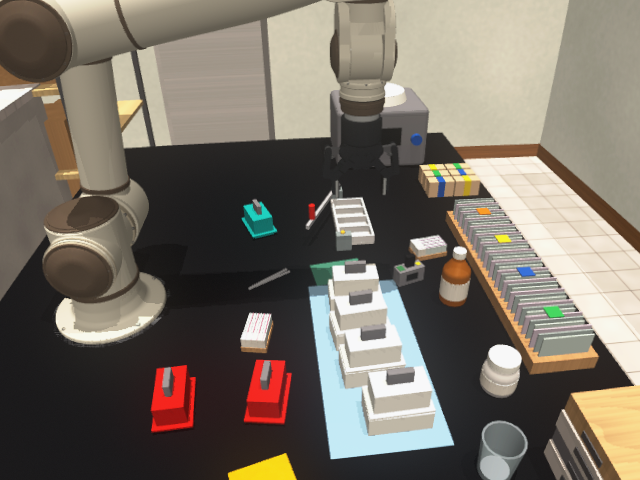

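The scene view shows four white lidded tubs with grey grips at (147,243), (195,240), (236,245) and (277,252). The logger is at (292,322) and the mat at (329,287). The tray is at (422,315), with the red knob at (399,255) and the hinge at (480,305). The bottle is at (243,340), and the jar is either (71,290) or (126,328). Look-alikes to leave alone are the red lids at (228,183) and (207,215), the turquoise one at (431,238), and the carton at (335,362). The side view agrees, with grips at (401,376), (373,332), (360,298) and (355,267).

```bash
python3 - <<'E'
from h import *
ps,Ts=camT('scene');pd,Td=camT('side')
def tri(a,b):
    o1,d1=ray(ps,Ts,*a);o2,d2=ray(pd,Td,*b)
    s=np.linalg.lstsq(np.c_[d1,-d2],o2-o1,rcond=None)[0];A=o1+d1*s[0];B=o2+d2*s[1]
    return ((A+B)/2).round(3),np.linalg.norm(A-B).round(3)
for n,a,b in [('g1',(147,243),(401,376)),('g2',(195,240),(373,332)),('g3',(236,245),(360,298)),('g4',(277,252),(355,267)),
 ('log fin',(292,315),(407,268)),('knob top',(399,249),(312,207)),('bottle cap',(240,315),(460,253)),('jar?',(125,315),(503,353)),('glass',(70,278),(503,430))]: print(n,*tri(a,b))
for n,a,z in [('mat',(329,287),.002),('padTL',(153,240),.002),('padBL',(115,293),.002),('padBR',(304,313),.002),('padTR',(315,262),.002),
 ('trayTL',(374,291),.025),('trayTR',(471,300),.025),('trayBR',(470,339),.025),('trayBL',(373,323),.025),('hinge',(481,299),.06),('teal',(431,250),0)]: print(n,onz(ps,Ts,*a,z).round(3))
E
```

```text
g1 [ 0.57  -0.34   0.097] 0.004
g2 [ 0.541 -0.237  0.1  ] 0.007
g3 [ 0.532 -0.14   0.097] 0.005
g4 [ 0.536 -0.042  0.098] 0.003
log fin [0.663 0.021 0.04 ] 0.007
knob top [0.463 0.222 0.097] 0.002
bottle cap [ 0.755 -0.052  0.122] 0.001
jar? [ 0.764 -0.292  0.076] 0.002
glass [ 0.701 -0.451  0.087] 0.002
mat [0.52  0.076 0.002]
padTL [ 0.449 -0.403  0.002]
padBL [ 0.648 -0.399  0.002]
padBR [0.613 0.038 0.002]
padTR [0.44  0.025 0.002]
trayTL [0.534 0.181 0.025]
trayTR [0.514 0.394 0.025]
trayBR [0.629 0.389 0.025]
trayBL [0.63  0.191 0.025]
hinge [0.544 0.407 0.06 ]
teal [ 0.326  0.304 -0.   ]
```

View pics/wrist0.png

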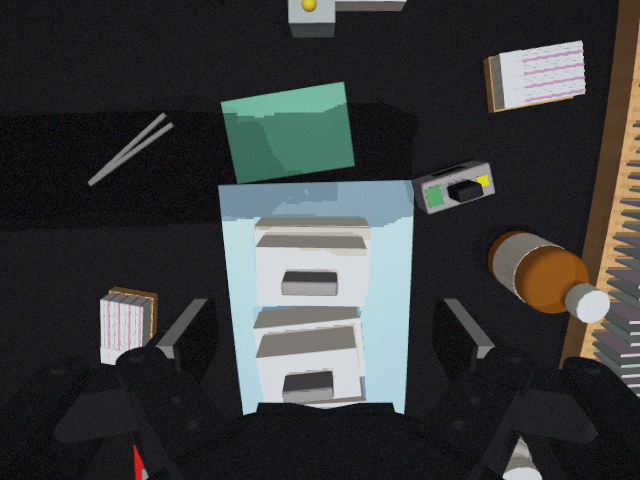

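The wrist view shows two tubs with grips at (310,283) and (308,385), the mat at (288,130), the logger at (455,188), the bottle at (545,275) and the pen and cartons.

For the first reach I choose the four white lids on the pale blue pad, not the red or turquoise ones. Next I turn the jaws to close along y and look from above the tubs.

```bash
python3 -m jog '[[[0,-0.5,0.5,1,1],[0,-0.5,0.5,1,1]]]' && python3 -c "
from h import *
o=sensors.get_obs();print(o['q'],o['tcp_rot'])"
```

```text
time: 0.35
ee_pos: [0.5495, -0.0501, 0.2811]
tcp_rot: [-179.9, -0.0, 100.3]
wrist_force: [0.5, -0.5, 0.4]
opening: 0.0857
grasp_force: 0.0
[-5.20725817e+00  6.83138009e+00  1.76978430e+01  1.00983141e+02
 -8.95681564e-05  7.45073691e+01] [-1.79887538e+02 -3.10800668e-02  1.00285342e+02]
```

```bash
python3 -m jog '[[[0,-0.5,0.3,1,1],[0,-0.5,0.3,1,1],[0,-0.5,0.3,1,1],[0,-0.5,0,1,1],[0,-0.4,0,1,1],[0,0,0,1,1],[0,0,0,1,1],[0,0,0,1,1]]]' >/dev/null; python3 -m jog '[[[0,0,0,1,1],[0,0,0,1,1],[0,0,0,1,1],[0,0,0,1,1],[0,0,0,1,1],[0,0,0,1,1],[0,0,0,1,1],[0,0,0,0.9,1]]]'; python3 -m jog '[[[0,0,0,0,1],[0,0,0,0,1]]]'>/dev/null;  python3 - <<'E'
from h import *
im,p,T=shot('wrist','w1.png');print(sensors.get_obs()['ee_pos'],T[:3,3],T[:3,2])
E
```

```text
time: 1.95
ee_pos: [0.55, -0.17, 0.326]
tcp_rot: [180.0, -0.0, 179.7]
wrist_force: [-0.1, 0.6, 0.1]
opening: 0.0857
grasp_force: 0.0
[ 0.54996708 -0.17000733  0.32612449] [ 0.48194755 -0.16914914  0.46905685] [ 0.26747068 -0.0033822  -0.96356006]
```

View pics/w1.png

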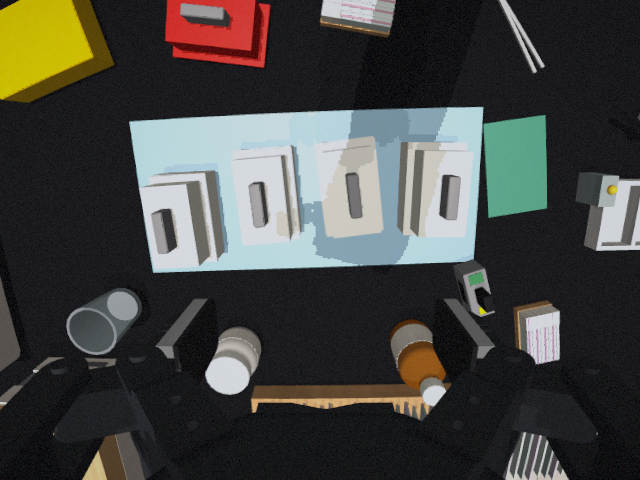

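The wrist view from above shows the four white lids on the pad, with grip bars at (164,231), (259,205), (353,195) and (451,197). It also shows the mat at (516,165) and the logger at (474,288). A close crop will check the choice.

```bash
python3 - <<'E'
from h import *
im=cv2.imread('pics/w1.png')
c=im[130:275,130:480]
hsv=cv2.cvtColor(c,cv2.COLOR_BGR2HSV)
m=((hsv[...,2]<150)&(hsv[...,2]>50)&(hsv[...,1]<60)).astype(np.uint8)*255
big=cv2.resize(c,None,fx=2.28,fy=2.28,interpolation=cv2.INTER_CUBIC)
cs,_=cv2.findContours(cv2.morphologyEx(m,cv2.MORPH_OPEN,np.ones((3,3))),cv2.RETR_EXTERNAL,cv2.CHAIN_APPROX_NONE)
p=camera_params('wrist');o={'tcp_rot':[180,0,179.7],'ee_pos':[0.54996708,-0.17000733,0.32612449]};T=pose(o)@np.array(p['tool_from_camera'])
for k in cs:
    a=cv2.contourArea(k)
    if a<150: continue
    r=cv2.minAreaRect(k);b=cv2.boxPoints(r)
    cv2.polylines(big,[(b*2.28).astype(int)],True,(0,0,255))
    cen=np.array(r[0])+130
    W=np.array([onz(p,T,*(q+130),.111)[:2] for q in b]).round(3)
    print(a,cen.round(1),np.round(r[1],1),onz(p,T,*cen,.105).round(3),W.tolist())
cv2.imwrite('pics/c1.png',big)
E
```

```text
279.0 [466.5 267. ] [14. 25.] [ 0.611 -0.019  0.105] [[0.601, -0.036], [0.601, -0.009], [0.617, -0.008], [0.616, -0.035]]
335.0 [166.2 229.8] [43.  15.3] [ 0.568 -0.335  0.105] [[0.546, -0.341], [0.544, -0.325], [0.589, -0.324], [0.591, -0.34]]
179.5 [263.  201.8] [42.7  9.3] [ 0.54  -0.232  0.105] [[0.52, -0.24], [0.518, -0.231], [0.559, -0.223], [0.561, -0.232]]
921.5 [198.1 221.6] [82.7 13. ] [ 0.56  -0.301  0.105] [[0.518, -0.307], [0.517, -0.294], [0.601, -0.289], [0.603, -0.303]]
304.0 [445.9 196.3] [11.  43.6] [ 0.535 -0.048  0.105] [[0.556, -0.056], [0.512, -0.055], [0.513, -0.044], [0.557, -0.045]]
519.5 [353.5 194.9] [46.2 12.9] [ 0.534 -0.141  0.105] [[0.511, -0.151], [0.51, -0.138], [0.555, -0.133], [0.557, -0.146]]
715.5 [215.6 213. ] [86.1 10.6] [ 0.551 -0.282  0.105] [[0.508, -0.287], [0.507, -0.277], [0.594, -0.272], [0.596, -0.283]]
219.0 [286.7 194. ] [78.5  3.9] [ 0.532 -0.208  0.105] [[0.494, -0.212], [0.494, -0.209], [0.571, -0.203], [0.571, -0.207]]
645.0 [416.5 191.3] [ 9.  83.3] [ 0.53  -0.078  0.105] [[0.571, -0.085], [0.489, -0.084], [0.49, -0.075], [0.572, -0.076]]
529.0 [401.8 185.9] [ 7.5 88.2] [ 0.525 -0.093  0.105] [[0.568, -0.099], [0.482, -0.098], [0.482, -0.091], [0.569, -0.091]]
```

View pics/c1.png

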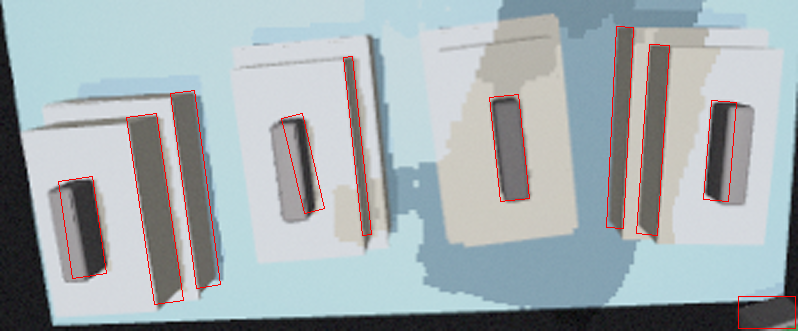

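The crop shows light grey grip tops on four white lids, which confirms the choice. In crop pixels their centres are about (69,233), (288,170), (510,149) and (737,155).

```bash
python3 - <<'E'
from h import *
p=camera_params('wrist');o={'tcp_rot':[180,0,179.7],'ee_pos':[0.54996708,-0.17000733,0.32612449]};T=pose(o)@np.array(p['tool_from_camera'])
f=lambda q,z:onz(p,T,q[0],q[1],z)[:2]
for n,c in {'1':[(50,190),(75,183),(88,278),(63,282)],'2':[(272,124),(300,120),(307,218),(285,222)],'3':[(491,99),(518,96),(528,198),(502,201)],'4':[(728,105),(753,108),(745,206),(721,203)]}.items():
    W=np.array([f((np.array(q)/2.28+130),.112) for q in c]);d=W[2]+W[3]-W[0]-W[1]
    print(n,W.mean(0).round(3),'yaw',np.degrees(np.arctan2(d[1],d[0])).round(1),'len',(np.linalg.norm(d)/2).round(3),'wid',np.linalg.norm(W[1]-W[0]).round(3))
for n,q in {'padTL':(130,122),'padBL':(153,272),'padBR':(475,262),'padTR':(484,107)}.items(): print(n,f(q,.002).round(3))
for n,q in {'matTL':(484,124),'matTR':(545,116),'matBR':(547,209),'matBL':(489,217)}.items(): print(n,f(q,.002).round(3))
E
```

```text
1 [ 0.57  -0.339] yaw 0.7 len 0.043 wid 0.012
2 [ 0.542 -0.237] yaw 2.8 len 0.043 wid 0.012
3 [ 0.533 -0.142] yaw 6.7 len 0.044 wid 0.012
4 [ 0.536 -0.043] yaw 0.3 len 0.043 wid 0.011
padTL [ 0.454 -0.413]
padBL [ 0.653 -0.408]
padBR [0.64  0.034]
padTR [0.439 0.026]
matTL [0.46  0.028]
matTR [0.448 0.106]
matBR [0.567 0.125]
matBL [0.578 0.047]
```

```bash
python3 -m jog '[[[-0.34,0.56,-1,0.7,0.6],[0,0,-1,0.7,0.6],[0,0,-1,0,0.6],[0,0,-0.6,0,0.6],[0,0,-0.4,0,0.6],[0,0,0,0,0.6]]]' | grep -E "ee|rot|force|open"; python3 -m jog '[[[0,0,-0.4,0,0.6],[0,0,-0.32,0,0.6],[0,0,0,0,0.6],[0,0,0,0,0],[0,0,0,0,0],[0,0,0,0,0],[0,0,0,0,0],[0,0,0,0,0]]]' 40; python3 -m jog '[[[0,0,0.1,0,0],[0,0,0.3,0,0],[0,0,0.5,0,0],[0,0,0.6,0,0],[0,0,0.6,0,0],[0,0,0.5,0,0],[0,0,0,0,0]]]'; cat >> h.py <<'E'
def masks(im):
    h=cv2.cvtColor(im,cv2.COLOR_BGR2HSV)
    return cv2.inRange(h,(5,150,80),(20,255,255)),cv2.inRange(h,(105,150,40),(128,255,255))
def look(fn,box=(110,200,320,330)):
    im,p,T=shot('scene',fn);x0,y0,x1,y1=box
    for n,m in zip(('orange','blue'),masks(im[y0:y1,x0:x1])):
        k,_,st,c=cv2.connectedComponentsWithStats(m)
        print(n,[(st[i][4],(c[i]+(x0,y0)).round(0).tolist()) for i in range(1,k) if st[i][4]>15])
E
python3 -c "
from h import *
look('s1.png')"
```

```text
ee_pos: [0.5346, -0.1466, 0.1323]
tcp_rot: [179.9, -0.3, -173.7]
wrist_force: [0.3, -0.2, -0.4]
opening: 0.0512
grasp_force: 0.0
time: 3.6
ee_pos: [0.5362, -0.1471, 0.0997]
tcp_rot: [-180.0, 0.0, -173.6]
wrist_force: [0.3, -0.3, -0.6]
opening: 0.0109
grasp_force: 40.6
time: 4.3
ee_pos: [0.5373, -0.1474, 0.2346]
tcp_rot: [-179.9, 0.4, -173.6]
wrist_force: [0.0, 0.4, -1.4]
opening: 0.0109
grasp_force: 40.7
orange [(np.int32(268), [236.0, 266.0]), (np.int32(225), [243.0, 325.0])]
blue []
```

Lifting lid 3 reveals orange at scene (236,266). The other orange blob, at (243,325), is the bottle. I lay the lid on the mat.

```bash
python3 -m jog '[[[-0.05,0.4,0,0,0],[-0.05,0.6,0,0,0],[-0.05,0.6,0,0,0],[-0.05,0.6,0,0,0],[-0.05,0.6,0,0,0],[-0.05,0.6,0,0,0],[-0.05,0.6,0,0,0],[-0.05,0.5,0,0,0]]]' | grep ee; python3 -m jog '[[[0,0,-0.6,0,0],[0,0,-0.6,0,0],[0,0,-0.6,0,0],[0,0,-0.6,0,0],[0,0,-0.4,0,0],[0,0,-0.2,0,0],[0,0,-0.2,0,0],[0,0,0,0,0]]]'
```

```text
ee_pos: [0.5155, 0.0793, 0.2285]
time: 5.95
ee_pos: [0.5162, 0.0782, 0.0694]
tcp_rot: [180.0, 0.0, -173.6]
wrist_force: [-0.4, -1.0, -0.4]
opening: 0.0109
grasp_force: 41.2
```

```bash
python3 -m jog '[[[0,0,0,0,0.4],[0,0,0,0,0.4],[0,0,0.3,0,0.4],[0,0,0.6,0,0.4],[0,0,0.7,0,0.4],[0,0,0.7,0,0.4],[0,0,0.3,0,0.4]]]'|grep -E "ee|open"; python3 -m jog '[[[0.05,-0.5,0,0,0.4],[0.05,-0.6,0,0,0.4],[0.05,-0.6,0,0,0.4],[0.05,-0.6,0,0,0.4],[0.05,-0.6,0,0,0.4],[0.05,-0.6,0,0,0.4],[0.05,-0.6,0,0,0.4],[0.05,-0.3,0,0,0.4]]]' | grep -E "ee"; cat >> h.py <<'E'
def fin(color='orange',z=.076,fn=None,near=None):
    im,p,T=shot('wrist',fn)
    m=masks(im)[0] if color=='orange' else None
    k,l,st,c=cv2.connectedComponentsWithStats(m)
    for i in range(1,k):
        if st[i][4]>150:
            pts=np.argwhere(l==i)[:,::-1].astype(np.float32);r=cv2.minAreaRect(pts)
            print(st[i][4],c[i].round(1),'rect',np.round(r[0],1),np.round(r[1],1),round(r[2],1),'at z',z,onz(p,T,*r[0],z).round(3))
    return im,p,T
E
python3 -c "
from h import *
fin(fn='w2.png');print(sensors.get_obs()['ee_pos'])"
```

```text
ee_pos: [0.5171, 0.078, 0.2045]
opening: 0.0342
ee_pos: [0.5362, -0.1442, 0.2008]
2097 [328.4 219. ] rect [328.1 218.8] [79.6 34.7] 87.5 at z 0.076 [ 0.524 -0.143  0.076]
[ 0.53649426 -0.14513901  0.2003423 ]
```

View pics/w2.png

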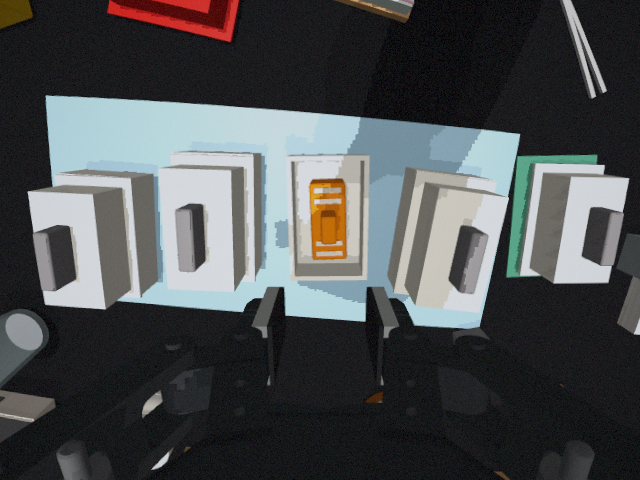

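The wrist view shows the orange carrier in open tub 3, with its fin near (328,226) and tub rim corners at (289,156), (369,156), (367,280) and (289,279). Lid 3 rests on the mat at right.

```bash
python3 - <<'E'
from h import *
p=camera_params('wrist');T=pose({'tcp_rot':[180,0,-173.6],'ee_pos':[0.53649426,-0.14513901,0.2003423]})@np.array(p['tool_from_camera'])
f=lambda q,z:onz(p,T,q[0],q[1],z)[:2].round(4)
print('fin',f((328.5,227),.076),'body top ends',f((328,180),.046),f((328,258),.046))
W=np.array([f(q,.042) for q in [(289,156),(369,156),(367,280),(289,279)]]);print('tub',W.mean(0),W.tolist())
print('lid on mat bar',f((608,222),.08))
im=cv2.imread('pics/w2.png');c=cv2.resize(im[140:295,270:390],None,fx=4.5,fy=3.8,interpolation=cv2.INTER_CUBIC)
g=np.array([hv for hv in cv2.cvtColor(im,cv2.COLOR_BGR2HSV)[170:270,328]]);print([int(v[2]) for v in g[::3]])
E
```

```text
fin [ 0.5302 -0.1432] body top ends [ 0.4984 -0.147 ] [ 0.5642 -0.1395]
tub [ 0.5324  -0.14265] [[0.4831, -0.1804], [0.4759, -0.1162], [0.5819, -0.1027], [0.5887, -0.1713]]
lid on mat bar [0.5007 0.0707]
[223, 222, 222, 131, 117, 215, 171, 172, 194, 195, 189, 192, 171, 172, 120, 116, 187, 194, 195, 195, 194, 194, 193, 194, 192, 195, 194, 169, 195, 196, 177, 136, 125, 123]
```

```bash
python3 -m jog '[[[-0.1,0.04,-0.6,0,0.4],[0,0,-0.7,0,0.4],[0,0,-0.7,0,0.4],[0,0,-0.5,0,0.4],[0,0,-0.3,0,0.4],[0,0,-0.15,0,0.4],[0,0,0,0,0.4],[0,0,0,0,0.4]]]'|grep -E "ee|open|force"; python3 -m jog '[[[0,0,0,0,0],[0,0,0,0,0],[0,0,0,0,0],[0,0,0,0,0],[0,0,0.1,0,0],[0,0,0.3,0,0],[0,0,0.6,0,0],[0,0,0,0,0]]]' 40
```

```text
ee_pos: [0.5319, -0.1401, 0.0533]
wrist_force: [-0.8, 0.0, 0.0]
opening: 0.0342
grasp_force: 0.0
time: 9.1
ee_pos: [0.5329, -0.1405, 0.1067]
tcp_rot: [-179.9, 0.3, -173.6]
wrist_force: [-0.3, 0.0, 0.3]
opening: 0.011
grasp_force: 42.4
```

```bash
python3 -m jog '[[[0,0,0.6,0,0],[0,0,0.8,0,0],[0,0.3,0.8,0,0],[0,0.6,0.3,0,0],[0.1,0.8,0,0,0],[0.1,0.8,0,0,0],[0.1,0.8,0,0,0],[0.1,0.8,0,0,0]]]'|grep -E "ee|open|force"; python3 -m jog '[[[0.1,0.8,0,0,0],[0.1,0.8,0,0,0],[0.1,0.6,0,0,0],[0.1,0.4,0,0,0],[0,0,0,0,0],[0,0,0,0,0]]]'|grep -E "ee|open|force|rot"; python3 -c "
from h import *
shot('wrist','w3.png');print(sensors.get_obs()['ee_pos'])"
```

```text
ee_pos: [0.551, 0.0665, 0.2273]
wrist_force: [1.0, -0.9, -0.8]
opening: 0.0112
grasp_force: 42.3
ee_pos: [0.5709, 0.195, 0.2268]
tcp_rot: [-180.0, -0.0, -173.5]
wrist_force: [0.7, -0.1, -1.7]
opening: 0.0109
grasp_force: 42.3
[0.57097947 0.1944602  0.22698597]
```

View pics/w3.png

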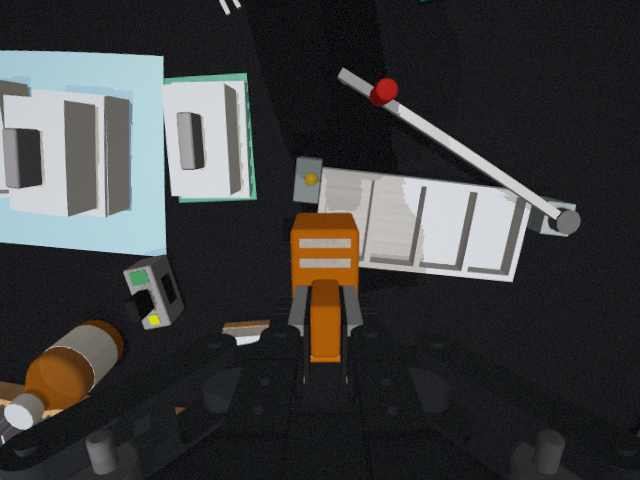

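The carrier is held over the tray's near edge. Tray rim corners are at (321,168), (530,193) and (513,281). The knob is at (385,90), the hinge at (568,221) and the logger at (153,292). Lid 3 on the mat has its bar at (190,140).

```bash
python3 - <<'E'
from h import *
p=camera_params('wrist');T=pose({'tcp_rot':[180,0,-173.5],'ee_pos':[0.57097947,0.1944602,0.22698597]})@np.array(p['tool_from_camera'])
f=lambda q,z:onz(p,T,q[0],q[1],z)[:2]
TL,TR,BR=f((321,168),.025),f((530,193),.025),f((513,281),.025)
print(TL,TR,BR,np.linalg.norm(TR-TL),np.linalg.norm(BR-TR))
d=(TR-TL)/np.linalg.norm(TR-TL);yaw=np.arctan2(-d[0],d[1]);print('yaw',np.degrees(yaw))
ex=np.array([np.cos(yaw),np.sin(yaw)]);ey=np.array([-ex[1],ex[0]]);c=(TL+BR)/2;print('c',c)
for q,z in [((310,179),.05),((568,221),.062),((385,90),.102)]:
    w=f(q,z);print(w.round(3),'tray',((w-c)@ex).round(3),((w-c)@ey).round(3))
for y in(-.075,-.025,.025,.075):print('bay',y,(c+ey*y).round(4))
print('shut knob',(c+ex*-.027+ey*-.085).round(3))
print('divs',[ (f(q,.025)-c)@ey for q in [(371,178),(425,185),(474,190)]])
print('lid bar',f((189,140),.08).round(3),'logger body top',f((152,281),.04).round(3),'fin',f((143,302),.07).round(3))
E
```

```text
[0.52735951 0.18571179] [0.52654979 0.38902874] [0.61739433 0.39487664] 0.2033185673156785 0.0910325679148592
yaw 0.22818358057533353
c [0.57237692 0.29029421]
[0.536 0.177] tray -0.037 -0.113
[0.544 0.409] tray -0.028 0.119
[0.464 0.224] tray -0.109 -0.066
bay -0.075 [0.5727 0.2153]
bay -0.025 [0.5725 0.2653]
bay 0.025 [0.5723 0.3153]
bay 0.075 [0.5721 0.3653]
shut knob [0.546 0.205]
divs [np.float64(-0.056819913892297125), np.float64(-0.004984713552107262), np.float64(0.04294434913597095)]
lid bar [0.513 0.082] logger body top [0.653 0.032] fin [0.661 0.037]
```

```bash
python3 -c "
import cv2
im=cv2.imread('pics/w3.png');cv2.imwrite('pics/c3.png',cv2.resize(im[155:290,285:585],None,fx=2.66,fy=2.66,interpolation=cv2.INTER_CUBIC))"
```

```text
(no output)
```

View pics/c3.png

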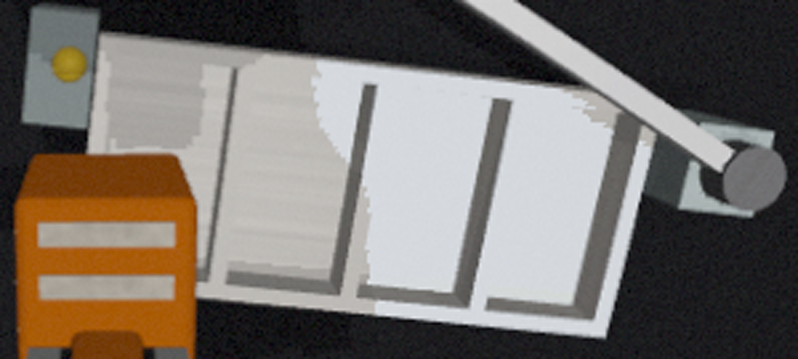

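The crop shows four bays with divider top edges near crop x = 238, 377 and 512. The right outer wall runs (658,138) to (606,337), and the long edges run (100,33)–(540,84) and (200,297)–(606,337).

```bash
python3 - <<'E'
from h import *
p=camera_params('wrist');T=pose({'tcp_rot':[180,0,-173.5],'ee_pos':[0.57097947,0.1944602,0.22698597]})@np.array(p['tool_from_camera'])
f=lambda q,z=.025:onz(p,T,q[0]/2.66+285,q[1]/2.66+155,z)[:2]
L={'d1':((238,68),(208,280)),'d2':((377,86),(341,292)),'d3':((512,100),(468,304)),'R':((658,138),(606,337)),'L':((100,33),(90,150)),'up':((100,33),(540,84)),'lo':((200,297),(606,337))}
for n,(a,b) in L.items():
    A,B=f(a),f(b);d=B-A;print(n,A.round(4),B.round(4),'ang',np.degrees(np.arctan2(d[1],d[0])).round(1))
E
```

```text
d1 [0.5332 0.2369] [0.6124 0.2374] ang 0.4
d2 [0.5336 0.2872] [0.6114 0.288 ] ang 0.6
d3 [0.5326 0.337 ] [0.6108 0.3374] ang 0.3
R [0.5395 0.3949] [0.6182 0.3949] ang -0.0
L [0.5266 0.1871] [0.5684 0.1882] ang 1.5
up [0.5266 0.1871] [0.5257 0.346 ] ang 90.3
lo [0.6194 0.2354] [0.6182 0.3949] ang 90.4
```

```bash
python3 -m jog '[[[0.06,0.4,0,-0.6,0],[0,0.6,0,-0.6,0],[0,0.7,0,0,0],[0,0.5,0,0,0],[0,0.2,0,0,0],[0,0,0,0,0],[0,0,-0.4,0,0],[0,0,-0.6,0,0]]]' |grep -E "ee|rot"; python3 -m jog '[[[0,0,-0.7,0,0],[0,0,-0.7,0,0],[0,0,-0.2,0,0],[0,0,0,0,0],[0,0,0,0,0]]]'
```

```text
ee_pos: [0.5753, 0.3135, 0.1787]
tcp_rot: [179.9, 0.2, -179.7]
time: 11.85
ee_pos: [0.5749, 0.3145, 0.0991]
tcp_rot: [179.9, 0.1, -179.6]
wrist_force: [1.0, 0.1, -1.3]
opening: 0.0112
grasp_force: 42.3
```

```bash
python3 -m jog '[[[0,0.02,-0.5,0,0],[0,0,-0.3,0,0],[0,0,-0.1,0,0],[0,0,0,0,0],[0,0,0,0,0]]]' ; python3 -m jog '[[[0,0,0,0,0.4],[0,0,0,0,0.4],[0,0,0,0,0.4],[0,0,0.3,0,0.4],[0,0,0.6,0,0.4],[0,0,0.8,0,0.4],[0,0,0.8,0,0.4],[0,0,0.4,0,0.4]]]' |grep -E "ee|open|force"
```

```text
time: 12.35
ee_pos: [0.5748, 0.3159, 0.0547]
tcp_rot: [180.0, 0.1, -179.6]
wrist_force: [-4.0, -2.3, 9.3]
opening: 0.0109
grasp_force: 44.2
ee_pos: [0.5747, 0.3162, 0.2024]
wrist_force: [0.6, 0.6, -0.3]
opening: 0.0341
grasp_force: 0.0
```

```bash
python3 -m jog '[[[-0.1,-0.4,0,0,0.4],[-0.2,-0.7,0,0,0.4],[-0.2,-0.8,0,0.6,0.4],[-0.2,-0.8,0,0.6,0.4],[-0.2,-0.8,0,0,0.4],[-0.2,-0.7,0,0,0.4],[-0.06,-0.46,0,0,0.4],[0,0,0,0,0.4]]]' |grep -E "ee|rot"; python3 - <<'E'
from h import *
im,p,T=shot('wrist','w4.png');print(sensors.get_obs()['ee_pos'])
look('s2.png',(340,230,500,350))
E
```

```text
ee_pos: [0.5159, 0.0806, 0.1987]
tcp_rot: [-180.0, 0.1, -173.7]
[0.51620183 0.0819257  0.19835164]
orange [(np.int32(371), [435.0, 310.0])]
blue []
```

View pics/w4.png

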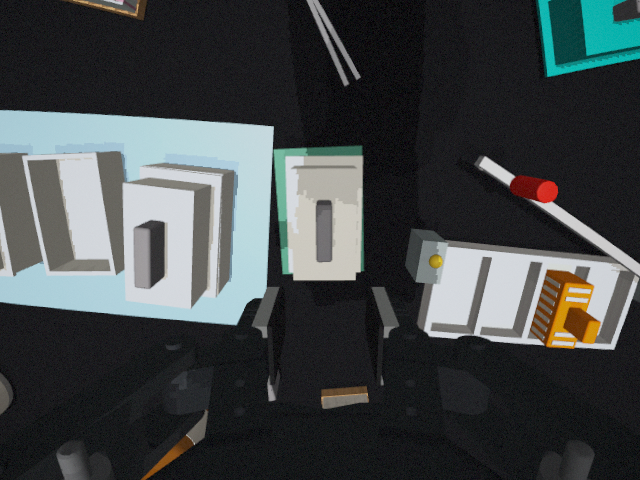

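The orange carrier stands in bay +25 (around (568,310)). Lid 3's bar on the mat is at (324,231), tub 3 is empty, and the keeper is still open.

```bash
python3 - <<'E'
from h import *
p=camera_params('wrist');T=pose({'tcp_rot':[180,0,-173.7],'ee_pos':[0.51620183,0.0819257,0.19835164]})@np.array(p['tool_from_camera'])
print(onz(p,T,324,231,.081),onz(p,T,324,200,.081),onz(p,T,324,262,.081))
E
```

```text
[0.51169627 0.08071418 0.081     ] [0.48893961 0.07821838 0.081     ] [0.53551701 0.08332592 0.081     ]
```

```bash
python3 -m jog '[[[-0.08,-0.02,-0.6,0,0.4],[0,0,-0.8,0,0.4],[0,0,-0.6,0,0.4],[0,0,-0.4,0,0.4],[0,0,-0.18,0,0.4],[0,0,0,0,0.4],[0,0,0,0,0],[0,0,0,0,0]]]' 40|grep -E "ee|open"; python3 -m jog '[[[0,0,0,0,0],[0,0,0,0,0],[0,0,0.2,0,0],[0,0,0.6,0,0],[0,0,0.8,0,0],[0,0,0.8,0,0],[0,-0.3,0.8,0,0],[0,-0.6,0.1,0,0]]]' |grep -E "ee|open|grasp"; python3 -m jog '[[[0.1,-0.6,0,0,0],[0.1,-0.6,0,0,0],[0.1,-0.6,0,0,0],[0.1,-0.6,0,0,0],[0,-0.6,0,0,0],[0,-0.4,0,0,0],[0,-0.2,0,0,0],[0,0,0,0,0]]]'|grep -E "ee|rot|open|force"
```

```text
ee_pos: [0.513, 0.0822, 0.0694]
opening: 0.0105
ee_pos: [0.5133, 0.0377, 0.2387]
opening: 0.0104
grasp_force: 44.2
ee_pos: [0.532, -0.1439, 0.2331]
tcp_rot: [180.0, -0.0, -173.7]
wrist_force: [0.6, 0.7, -0.9]
opening: 0.0107
grasp_force: 44.2
```

```bash
python3 -m jog '[[[0.02,0.02,-0.5,0,0],[0,0,-0.7,0,0],[0,0,-0.6,0,0],[0,0,-0.4,0,0],[0,0,-0.3,0,0],[0,0,-0.15,0,0],[0,0,0,0,0],[0,0,0,0,0]]]'|grep -E "ee|open|force"; python3 -m jog '[[[0,0,0,0,0.6],[0,0,0,0,0.6],[0,0,0,0,0.6],[0,0,0.3,0,0.6],[0,0,0.6,0,0.6]]]' |grep -E "ee|open|force"
```

```text
ee_pos: [0.5336, -0.1419, 0.1015]
wrist_force: [0.3, -0.1, -0.2]
opening: 0.0105
grasp_force: 44.1
ee_pos: [0.5321, -0.1418, 0.1448]
wrist_force: [1.0, 0.2, 0.4]
opening: 0.0516
grasp_force: 0.0
```

```bash
python3 -m jog '[[[0.08,0.4,0,-0.6,0.6],[0,0.6,0,-0.6,0.6],[0,0.6,0,0,0.6],[0,0.38,0,0,0.6],[0,0,0,0,0.6],[0,0,0,0,0.6]]]'|grep -E "ee|rot"; python3 -m jog '[[[0,0,-0.5,0,0.6],[0,0,-0.3,0,0.6],[0,0,-0.1,0,0.6],[0,0,0,0,0],[0,0,0,0,0],[0,0,0,0,0],[0,0,0,0,0],[0,0,0,0,0]]]' 40 | grep -E "ee|rot|open|grasp"; python3 -m jog '[[[0,0,0.1,0,0],[0,0,0.3,0,0],[0,0,0.5,0,0],[0,0,0.6,0,0],[0,0,0.6,0,0],[0,0,0.5,0,0],[0,0,0,0,0]]]' | grep -E "ee|open|force"; 
python3 -c "
from h import *
look('s3.png')"
```

```text
ee_pos: [0.5374, -0.0431, 0.1464]
tcp_rot: [-180.0, 0.1, -179.5]
ee_pos: [0.5376, -0.043, 0.1012]
tcp_rot: [180.0, 0.1, -179.6]
opening: 0.0109
grasp_force: 42.3
ee_pos: [0.5382, -0.0432, 0.2352]
wrist_force: [-0.7, 0.3, -2.6]
opening: 0.011
grasp_force: 41.8
orange [(np.int32(225), [243.0, 325.0])]
blue [(np.int32(256), [276.0, 273.0])]
```

Tub 4 holds the blue carrier, seen at (276,273). I re-lid it and go on to tub 2.

```bash
python3 -m jog '[[[0,0,-0.5,0,0],[0,0,-0.7,0,0],[0,0,-0.6,0,0],[0,0,-0.4,0,0],[0,0,-0.3,0,0],[0,0,-0.15,0,0],[0,0,0,0,0],[0,0,0,0,0]]]'|grep -E "ee|force"; python3 -m jog '[[[0,0,0,0,0.6],[0,0,0,0,0.6],[0,0,0,0,0.6],[0,0,0.3,0,0.6],[0,0,0.6,0,0.6],[0,-0.5,0.2,0.3,0.6],[0,-0.8,0,0.3,0.6],[0,-0.8,0,0,0.6]]]' |grep -E "ee|open"; python3 -m jog '[[[0.05,-0.8,0,0,0.6],[0,-0.6,0,0,0.6],[0,-0.38,0,0,0.6],[0,0,0,0,0.6],[0,0,0,0,0.6]]]'|grep -E "ee|rot"
```

```text
ee_pos: [0.5368, -0.0428, 0.1002]
wrist_force: [-8.8, 2.5, 16.5]
grasp_force: 45.4
ee_pos: [0.5376, -0.149, 0.1547]
opening: 0.0514
ee_pos: [0.5397, -0.2368, 0.1532]
tcp_rot: [180.0, 0.0, -176.6]
```

```bash
python3 -m jog '[[[0.04,0,-0.5,0,0.6],[0,0,-0.4,0,0.6],[0,0,-0.13,0,0.6],[0,0,0,0,0],[0,0,0,0,0],[0,0,0,0,0],[0,0,0,0,0],[0,0,0,0,0]]]' 40 | grep -E "ee|rot|open|grasp"; python3 -m jog '[[[0,0,0.1,0,0],[0,0,0.3,0,0],[0,0,0.5,0,0],[0,0,0.6,0,0],[0,0,0.6,0,0],[0,0,0.5,0,0],[0,0,0,0,0]]]' | grep -E "ee|open|force"; 
python3 -c "
from h import *
look('s4.png')"
```

```text
ee_pos: [0.5423, -0.2374, 0.1026]
tcp_rot: [-179.9, 0.1, -176.6]
opening: 0.0102
grasp_force: 42.2
ee_pos: [0.5425, -0.2375, 0.2363]
wrist_force: [-0.5, -0.9, -2.0]
opening: 0.0107
grasp_force: 41.4
orange [(np.int32(225), [243.0, 325.0])]
blue []
```

Tub 2 shows neither orange nor blue, so it is empty. I re-lid it and go to tub 1.

```bash
python3 -m jog '[[[0,0,-0.5,0,0],[0,0,-0.7,0,0],[0,0,-0.6,0,0],[0,0,-0.4,0,0],[0,0,-0.3,0,0],[0,0,-0.12,0,0],[0,0,0,0,0],[0,0,0,0,0]]]'|grep -E "ee|force"; python3 -m jog '[[[0,0,0,0,0.6],[0,0,0,0,0.6],[0,0,0,0,0.6],[0,0,0.3,0,0.6],[0,0,0.6,0,0.6],[0.1,-0.5,0.1,-0.4,0.6],[0.2,-0.7,0,0,0.6],[0.2,-0.6,0,0,0.6]]]' |grep -E "ee|open"; python3 -m jog '[[[0.06,-0.24,0,0,0.6],[0,0,0,0,0.6],[0,0,0,0,0.6]]]'|grep -E "ee|rot"
```

```text
ee_pos: [0.5411, -0.2373, 0.1018]
wrist_force: [-6.4, 0.9, 10.0]
grasp_force: 43.9
ee_pos: [0.5673, -0.3284, 0.1523]
opening: 0.0512
ee_pos: [0.5695, -0.3385, 0.1507]
tcp_rot: [180.0, -0.0, -178.6]
```

```bash
python3 -m jog '[[[0.01,0,-0.5,-0.1,0.6],[0,0,-0.35,0,0.6],[0,0,-0.13,0,0.6],[0,0,0,0,0],[0,0,0,0,0],[0,0,0,0,0],[0,0,0,0,0],[0,0,0,0,0]]]' 40 | grep -E "ee|rot|open|grasp"; python3 -m jog '[[[0,0,0.1,0,0],[0,0,0.3,0,0],[0,0,0.5,0,0],[0,0,0.6,0,0],[0,0,0.6,0,0],[0,0,0.5,0,0],[0,0,0,0,0]]]' | grep -E "ee|open|force"; 
python3 -c "
from h import *
look('s5.png')"
```

```text
ee_pos: [0.5706, -0.3395, 0.1027]
tcp_rot: [-179.9, 0.1, -179.1]
opening: 0.0108
grasp_force: 42.0
ee_pos: [0.5709, -0.3395, 0.2367]
wrist_force: [1.0, -0.2, 0.8]
opening: 0.0105
grasp_force: 41.3
orange [(np.int32(225), [243.0, 325.0])]
blue []
```

```bash
python3 -c "
import cv2,numpy as np
a=[cv2.resize(cv2.imread('pics/%s.png'%s)[190:330,105:325],None,fx=1.8,fy=1.8,interpolation=cv2.INTER_CUBIC) for s in('s4','s5')]
cv2.imwrite('pics/c5.png',np.hstack(a))"
```

```text
(no output)
```

View pics/c5.png

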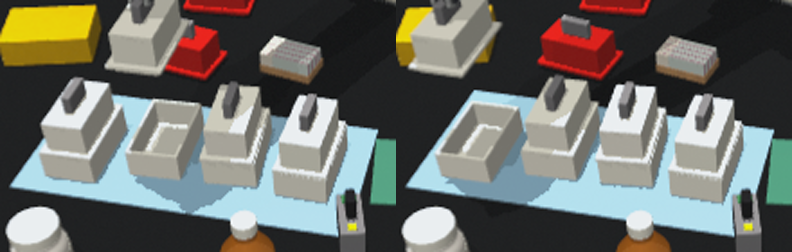

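Both crops show open, empty tubs, with tub 2 open on the left and tub 1 on the right, and the other lids seated. There is therefore one orange carrier. I re-lid tub 1 and go to the logger.

```bash
python3 -m jog '[[[0,0,-0.5,0,0],[0,0,-0.7,0,0],[0,0,-0.6,0,0],[0,0,-0.4,0,0],[0,0,-0.3,0,0],[0,0,-0.12,0,0],[0,0,0,0,0],[0,0,0,0,0]]]'|grep -E "ee|force"; python3 -m jog '[[[0,0,0,0,0.6],[0,0,0,0,0.6],[0,0,0,0,0.6],[0,0,0.3,0,0.6],[0,0,0.6,0,0.6],[0,0.2,0.8,0,0.6],[0,0.6,0.8,0,0.6],[0.1,0.8,0,0,0.6]]]' |grep -E "ee|open"; python3 -m jog '[[[0.1,0.8,0,0,0.6],[0.1,0.8,0,0,0.6],[0.1,0.8,0,0,0.6],[0.1,0.8,0,0,0.6],[0.1,0.8,0,0,0.6],[0.1,0.8,0,0,0.6],[0.1,0.6,0,0,0.6],[0,0,0,0,0.6]]]'|grep -E "ee|rot"; python3 -m jog '[[[0,0,0,0,0.6],[0,0,0,0,0.6]]]'>/dev/null;python3 -c "
from h import *
im,p,T=shot('wrist','w5.png');o=sensors.get_obs();print(o['ee_pos'],o['tcp_rot'])"
```

```text
ee_pos: [0.5697, -0.3392, 0.1018]
wrist_force: [-5.2, 1.4, 7.6]
grasp_force: 43.5
ee_pos: [0.5761, -0.2601, 0.2328]
opening: 0.0514
ee_pos: [0.6105, 0.0144, 0.2264]
tcp_rot: [180.0, 0.1, -178.8]
[0.6101244  0.00987223 0.22590922] [-1.79990559e+02  2.39617177e-02 -1.79139678e+02]
```

View pics/w5.png

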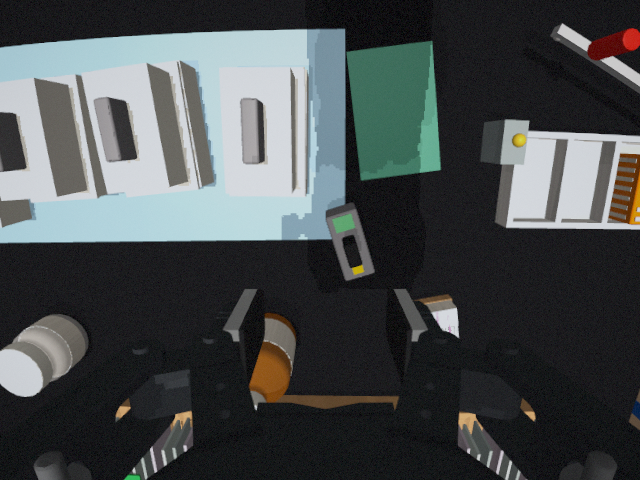

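The wrist view shows the logger's body corners at (326,212), (353,205), (374,271) and (347,279), with its black fin at (352,252). The bay −75 end of the tray is at (530,180).

```bash
python3 - <<'E'
from h import *
im=cv2.imread('pics/w5.png');p=camera_params('wrist');T=pose({'tcp_rot':[180,0,-179.14],'ee_pos':[0.6101244,0.00987223,0.22590922]})@np.array(p['tool_from_camera'])
W=np.array([onz(p,T,*q,.040)[:2] for q in[(326,212),(353,205),(374,271),(347,279)]]);d=W[2]+W[3]-W[0]-W[1]
print(W.round(3).tolist(),W.mean(0),'yaw',np.degrees(np.arctan2(d[1],d[0])),np.linalg.norm(d)/2,np.linalg.norm(W[1]-W[0]))
c=im[230:275,335:370];g=cv2.cvtColor(c,cv2.COLOR_BGR2GRAY);m=(g<45).astype(np.uint8)
k,l,st,cc=cv2.connectedComponentsWithStats(m);i=1+np.argmax(st[1:,4]);r=cv2.minAreaRect(np.argwhere(l==i)[:,::-1].astype(np.float32));print(st[i],np.array(r[0])+(335,230),r[1:])
print('fin top if',onz(p,T,351,252,.07),'fin base',onz(p,T,350,245,.04))
E
```

```text
[[0.604, 0.011], [0.597, 0.035], [0.661, 0.058], [0.669, 0.032]] [0.63304442 0.03379995] yaw 18.753128894424844 0.06785112682128036 0.02540945114881794
[  8   5  19  33 387] [351.38639832 250.82480049] ((31.15999984741211, 12.75999927520752), 73.73979187011719)
fin top if [0.633074   0.03245642 0.07      ] fin base [0.6353721 0.0336408 0.04     ]
```

```bash
python3 -m jog '[[[0.23,0.23,0,0.9,0.4],[0.23,0.24,-0.2,0.9,0.4],[0,0,-0.6,0.9,0.4],[0,0,-0.8,0.9,0.4],[0,0,-0.6,0,0.4],[0,0,-0.3,0,0.4],[0,0,0,0,0.4],[0,0,0,0,0.4]]]'|grep -E "ee|rot|open"; python3 -c "
from h import *
im,p,T=shot('wrist');o=sensors.get_obs();print(o['ee_pos'],o['tcp_rot'])
cv2.imwrite('pics/w6.png',im)
g=cv2.cvtColor(im,cv2.COLOR_BGR2HSV);
for n,lo,hi in(('green',(40,60,60),(85,255,255)),('yellow',(22,120,100),(35,255,255))):
    k,l,st,c=cv2.connectedComponentsWithStats(cv2.inRange(g,lo,hi))
    for i in range(1,k):
        if st[i][4]>60: print(n,st[i][4],c[i].round(),onz(p,T,*c[i],.04).round(4))
"
```

```text
ee_pos: [0.6337, 0.0339, 0.102]
tcp_rot: [-180.0, 0.1, -161.1]
opening: 0.0342
[0.63406223 0.03409361 0.10261111] [-1.79959693e+02  1.50558133e-01 -1.61115952e+02]
green 23392 [450.  90.] [0.5223 0.0659 0.04  ]
green 773 [325. 227.] [0.6142 0.0271 0.04  ]
yellow 342 [620. 187.] [0.5348 0.1833 0.04  ]
yellow 119 [324. 305.] [0.661  0.0427 0.04  ]
```

```bash
python3 -m jog '[[[0,0,-0.5,0,0.4],[0,0,-0.4,0,0.4],[0,0,-0.2,0,0.4],[0,0,0,0,0.4],[0,0,0,0,0],[0,0,0,0,0],[0,0,0,0,0],[0,0,0,0,0]]]' 40|grep -E "ee|open|force"; python3 -m jog '[[[0,0,0.1,0,0],[0,0,0.4,0,0],[0,0,0.7,0,0],[0,0,0.8,0,0],[0,0.2,0.8,-0.7,0],[-0.2,0.5,0.3,-0.8,0],[-0.2,0.7,0,-0.8,0],[-0.2,0.7,0,-0.8,0]]]'|grep -E "ee|open|force"; python3 -m jog '[[[-0.2,0.7,0,-0.6,0],[-0.2,0.7,0,0,0],[-0.22,0.7,0,0,0],[0,0.4,0,0,0],[0,0,0,0,0],[0,0,0,0,0]]]'|grep -E "ee|open|force|rot"
```

```text
ee_pos: [0.6341, 0.0344, 0.0471]
wrist_force: [-0.4, -0.3, 5.8]
opening: 0.0112
grasp_force: 43.4
ee_pos: [0.603, 0.1402, 0.2015]
wrist_force: [0.0, 0.2, -1.7]
opening: 0.0109
grasp_force: 42.3
ee_pos: [0.5723, 0.2643, 0.2003]
tcp_rot: [-180.0, -0.0, -179.5]
wrist_force: [-0.5, -1.1, -1.3]
opening: 0.0109
grasp_force: 42.3
```

```bash
python3 -m jog '[[[0.02,0.02,-0.5,0,0],[0,0,-0.7,0,0],[0,0,-0.7,0,0],[0,0,-0.5,0,0],[0,0,-0.3,0,0],[0,0,-0.2,0,0],[0,0,0,0,0],[0,0,0,0,0]]]'|grep -E "ee|open|force"; python3 -m jog '[[[0,0,0,0,0.3],[0,0,0,0,0.3],[0,0,0,0,0.3],[0,0,0.3,0,0.3],[0,0,0.6,0,0.3],[0,0,0.8,0,0.3],[0,0,0.8,0,0.3],[0,0,0.4,0,0.3]]]' |grep -E "ee|open|force"; python3 -m jog '[[[0,-0.4,0,0,0],[0,-0.6,0,0,0],[0,-0.6,0,0,0],[0,-0.4,0,0,0],[0,0,0,0,0],[0,0,0,0,0]]]'|grep -E "ee|open"; python3 -c "
from h import *
im,p,T=shot('wrist','w7.png');o=sensors.get_obs();print(o['ee_pos'],o['tcp_rot'],o['time'])"
```

```text
ee_pos: [0.5738, 0.2654, 0.0567]
wrist_force: [-0.0, 0.5, -0.9]
opening: 0.011
grasp_force: 42.3
ee_pos: [0.5738, 0.2657, 0.2061]
wrist_force: [0.5, -0.7, 0.4]
opening: 0.0255
grasp_force: 0.0
ee_pos: [0.573, 0.1647, 0.2004]
opening: 0.0
[0.5729949  0.16538862 0.20033069] [ 1.79992470e+02 -1.39109047e-02 -1.79597090e+02] 34.95
```

View pics/w7.png

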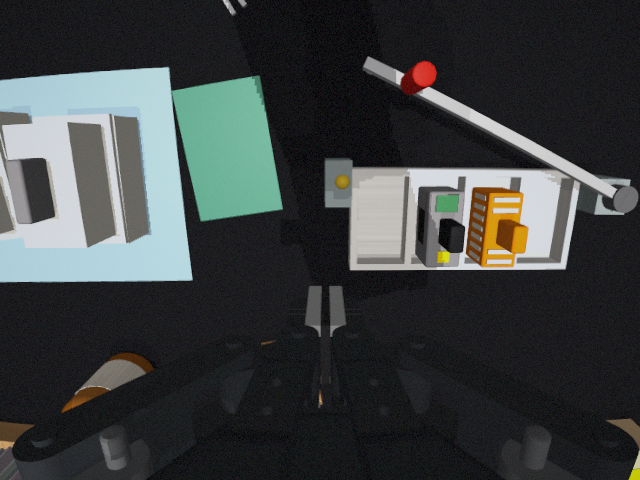

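Logger and carrier stand upright in the middle bays, at (440,225) and (497,228). The keeper is open with its knob at (420,77). Next I push the knob from its −x side with shut fingers.

```bash
python3 -m jog '[[[-0.4,0.1,0,0,0],[-0.6,0.2,0,0,0],[-0.6,0.3,0,0,0],[-0.6,0.3,0,0,0],[-0.4,0.24,0,0,0],[-0.26,0,0,0,0],[0,0,0,0,0]]]'|grep -E "ee|open"; python3 -m jog '[[[0,0,-0.5,0,0],[0,0,-0.7,0,0],[0,0,-0.7,0,0],[0,0,-0.4,0,0],[0,0,-0.2,0,0],[0,0,-0.06,0,0],[0,0,0,0,0]]]'|grep -E "ee|open|wrist"
```

```text
ee_pos: [0.429, 0.223, 0.2008]
opening: -0.0002
ee_pos: [0.4307, 0.2224, 0.073]
wrist_force: [0.5, 0.1, 0.4]
opening: -0.0002
```

```bash
python3 -m jog '[[[0.2,0,0,0,0],[0.2,-0.04,0,0,0],[0.2,-0.07,0,0,0],[0.2,-0.07,0,0,0],[0.2,-0.06,0,0,0],[0.2,-0.05,0,0,0],[0.2,-0.03,0,0,0],[0,0,0,0,0]]]'|grep -E "ee|wrist"; python3 -m jog '[[[0.1,-0.02,0,0,0],[0.1,0,0,0,0],[0.1,0,0,0,0],[0,0,0,0,0]]]'|grep -E "ee|wrist";python3 - <<'E'
from h import *
im,p,T=shot('scene','s6.png');h=cv2.cvtColor(im,cv2.COLOR_BGR2HSV)[220:330,370:480]
m=cv2.inRange(h,(0,170,80),(4,255,255))|cv2.inRange(h,(175,170,80),(180,255,255));y,x=np.nonzero(m);print(len(x),x.mean()+370,y.mean()+220,onz(p,T,x.mean()+370,y.mean()+220,.082))
E
```

```text
ee_pos: [0.5013, 0.2061, 0.0722]
wrist_force: [-0.6, 0.3, 0.8]
ee_pos: [0.5155, 0.2055, 0.0724]
wrist_force: [-0.2, 0.2, 0.1]
112 388.36607142857144 274.0 [0.53344026 0.20756308 0.082     ]
```

```bash
python3 -m jog '[[[0.1,0,0,0,0],[0.1,0,0,0,0],[0,0,0,0,0]]]'|grep -E "ee|wrist"; python3 -m jog '[[[0.05,0,0,0,0],[0.03,0,0,0,0],[0,0,0,0,0]]]'|grep -E "ee|wrist";
```

```text
ee_pos: [0.5259, 0.2055, 0.0724]
wrist_force: [-0.1, 0.0, -0.1]
ee_pos: [0.5275, 0.2055, 0.0723]
wrist_force: [-11.8, -0.2, 5.2]
```

```bash
python3 -m jog '[[[0.03,0,0,0,0],[0,0,0,0,0],[-0.2,0,0,0,0],[-0.5,0,0.2,0,0],[-0.3,0,0.8,0,0],[0,0,0.8,0,0],[0,-0.2,0.8,0,0],[0,0,0,0,0]]]'|grep -E "ee|wrist";python3 - <<'E'
from h import *
im,p,T=shot('scene','s7.png');h=cv2.cvtColor(im,cv2.COLOR_BGR2HSV)[220:330,370:480]
m=cv2.inRange(h,(0,170,80),(4,255,255))|cv2.inRange(h,(175,170,80),(180,255,255));y,x=np.nonzero(m);print(len(x),x.mean()+370,y.mean()+220,onz(p,T,x.mean()+370,y.mean()+220,.082))
a=cv2.resize(im[190:370,100:500],None,fx=2,fy=2,interpolation=cv2.INTER_CUBIC);cv2.imwrite('pics/c7.png',a);print(sensors.get_obs()['time'])
E
```

```text
ee_pos: [0.4824, 0.1956, 0.2085]
wrist_force: [-0.6, -0.2, 0.7]
119 387.7310924369748 276.8067226890756 [0.54272431 0.20712344 0.082     ]
39.05
```

View pics/c7.png

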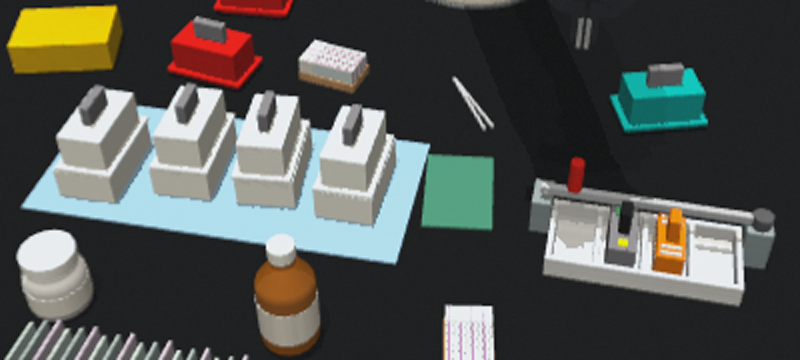

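The final view shows four seated lids and a free mat. The logger and orange carrier are upright in the tray. The keeper lies along the tray in its latch, with the knob at about y 0.207 and x 0.543. The push stalled at 12 N against the stop after the detent released.

```bash
python3 -c "
from h import *
print(ticket.job_done())"
```

```text
the job is handed in; nothing more can be done
None
```

The job is handed in, with no verdict returned: the only orange carrier (from tub 3) and the logger stand upright in the tray, the keeper bar is pushed to its stop past the detent (its exact angle was not measured), the blue carrier is still in tub 4, all four lids are back on, and the bottle and jar were left alone.

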